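# Gauge a flanged wheel spacer in the bench caliper

## Task

On this motorcycle inspection table, check the turned steel wheel spacer that has a flange at one end only: stand it, flange down, on the bed of the bench caliper between the two jaws and let go of it. Then slide the movable jaw along by its upright post until the spacer is pressed against the spring anvil and the anvil has given about a centimetre, and leave the spacer clamped there.

Things in the scene. Friction and masses are not known exactly. Their poses are not given: they have to be found in the camera images.
- spacer_mid (a point): Middle of the steel spacer to gauge, on its axis 30 mm above its foot; z up. It stands flange down, 60 mm tall, 0.3 kg: a flange 44 mm across and 12 mm thick at the foot, above it a barrel 30 mm across with a dark bore mark on top. Two look-alikes as tall stand 85 mm or more from it (between axes): a plain 36 mm cylinder, and a spool with 44 mm flanges at both ends.
- gauge_bed (a point): Point on the fixed bench caliper's grey bed, 12 mm above the table. z up; jaws move along y: spring anvil on the -y side (free face at y = -70 mm; dial housing y = -112 to -148, 66 mm tall), movable jaw on the +y side (face at y = +65 to +85 at the start). Jaw faces: 64 mm wide, centred on x = 0, from the bed to 26 mm above it. The jaw pushes a part along the bed to the anvil.
- jaw_grip (a point): Grip point in the movable jaw's upright aluminium post, 75 mm above the table, 21 mm below its top; post 22 mm thick along y, 26 mm along x, free above 38 mm from the table. Axes as gauge_bed. The jaw's face is 60 mm from it towards -y. It slides towards -y, up to 140 mm from fully open, against 7 N of friction, and stays where left, also against the anvil's spring.
- anvil (a joint): How far the spring anvil is pressed back (towards -y), in m: 0 free, 0.024 at its stop; spring 1.4 N at first, 4.3 N at the stop. With the 44 mm flange between the jaws it begins to give when the movable jaw's face is at y = -26 mm from gauge_bed, that is jaw_grip at y = +34 mm.

How it is judged:
By the outcome, as a careful person would: the job done as asked, in the order asked, and still so for the second after the job is handed in, with the robot touching nothing.
It also fails if it takes over 45 s, if anything falls off the work surface, if the arm or the gripper's body presses on something with over 40 N, if the wrist force passes 120 N, or if a joint passes its speed limit or range.

## Robot

A 6-joint arm with a two-finger parallel gripper is mounted at the origin on the work surface. World frame = base frame: x ahead of the robot, y to its left, z up, the work surface at z = 0. Lengths are in m, angles in rad, forces in N, time in s.
With the tool pointing down it reaches from about 0.3 to 0.875 m from the base axis. Payload 6.4 kg.
Tool frame: the origin (TCP) lies midway between the tips of the shut fingers; the grasp point (between the pads) lies 19 mm behind it; x points along the fingers, y is the direction in which the jaws open and shut, and the axes are right-handed (so a half turn about x gives the same grasp; the last joint's range is limited). The gripper opens to 85 mm and grips with 20 to 120 N. Pads are 22 mm wide; open, the fingers measure 114 mm over their backs; the gripper's body (76 mm by 85 mm) begins 54 mm behind the grasp point. The pads swing forward as they close: fully open they stand 13 mm farther back than shut.
Start: joints at [1.043, 0.181, 1.607, -0, 1.354, -0.206], TCP at [0.182, 0.546, 0.231] pointing down, gripper open.
Joint ranges: [-2.99, 2.99], [-0.89, 2.07], [0.3, 2.58], [-1.14, 4.28], [0, 2.63], [-3.12, 3.12]. Speed limits (rad/s): [2.57, 2.57, 3.01, 3.14, 3.14, 3.14].

## Interface

Orientations are given as a unit quaternion [w, x, y, z].
In Python, from bench import ctrl gives the robot as it stands.
- The arm moves only by the tool step_arm, never from a script. Its argument "motion" is a list of rows, each a list of 7 numbers: the shift along the tool's x, y, z in mm, then the turn, a rotation vector about the tool's x, y, z in degrees, then the closure in counts, from 0 (fully open) to 255 (shut). In form: [[tx, ty, tz, rx, ry, rz, hand], ...]. A call has 1 to 10 rows; each row is the pose to reach, as a shift and turn from the pose commanded when the call began, along the tool's axes at that moment; what a row does not reach only later rows make up. A row lasts 1/8 s, in which the tool goes at most 62.5 mm and 10.7 degrees, less where a joint would pass 70% of its speed; a pose out of reach is approached as far as the arm can. A call with a gripper value outside its range is refused whole. The fingers move at their own pace and stop on an object; the grip force is fixed at half the most. Time passes only in rows, so rows that repeat a pose let the fingers close. It gives the time, the measured TCP pose, the force and the opening at its end, in the units of the state.
- ctrl.get_obs(): the state, without advancing time (a new reading comes with each control period).
- ctrl.camera(name): name is "scene" or "top" or "wrist"; returns (picture, depth): 420x560x3 uint8, red, green, blue; 420x560 float32, m along the optical axis (not along the pixel's ray), 0 where there is no reading.
- ctrl.camera_info(name): a dict with "fx", "fy", "cx", "cy" (pixels), "T" (4x4, takes a point from camera to world coordinates); the wrist camera has in their place "hand_eye" (4x4, takes a point from camera to tool coordinates, whose origin is the TCP and whose axes are the tool frame's). Camera axes: x right, y down, z forward; pixel columns grow to the right and rows downward; lengths in m; the calibration is good to about 2 mm. A picture is of the moment at which its call begins: read the wrist's pose just before it. camera_info takes no time and is no camera call.
- ctrl.hand_in(): hands the job in, once; it reports no verdict.
The state is a dict: "time_s": time; "q": joint angles; "dq": joint speeds; "joint_efforts": joint torques, N m; "eef_pos": TCP position; "eef_rot": TCP orientation; "wrist_force": force on the tool from outside, world axes, zero at the start; "torque": the same for the moment, N m; "opening": opening from 0.0 (shut) to 1.0 (fully open).
Only numpy, scipy, OpenCV 4.12 (cv2) and the standard library are available. Lean on these libraries where they do the work, as an engineer would, in place of code of your own. Each camera call takes 0.05 s, during which the arm holds its last target. There are 200 camera calls.

## Working session

There is one attempt and no reset: what is moved stays moved. The work goes in short steps, Python scripts to look and compute and a tool call to move; the robot and the scene stay as the last step left them, time stands still between calls to the robot, and variables do not carry over. Pictures are saved under pics/ and viewed, about 8 in all and at most 12, crops included, and the job is handed in when it is done.

Besides the shell and the picture viewer there is one more tool, called after "Emit:" by a JSON object that holds its "op" and its "data", one argument or row to a line. step_arm: Moves the arm, as the interface text tells. Its arguments: {"type":"object","properties":{"motion":{"type":"array","items":{"type":"array","items":{"type":"number"}}}},"required":["motion"]}

```bash
mkdir -p pics
cat > h.py <<'E'
import numpy as np, cv2
from bench import ctrl
from scipy.spatial.transform import Rotation as R
def cam(n):
    o=ctrl.get_obs(); p,d=ctrl.camera(n); i=ctrl.camera_info(n)
    if n=="wrist":
        T=np.eye(4); q=o["eef_rot"]; T[:3,:3]=R.from_quat([q[1],q[2],q[3],q[0]]).as_matrix(); T[:3,3]=o["eef_pos"]; T=T@i["hand_eye"]
    else: T=np.array(i["T"])
    return p,d,i,T
def world(d,i,T):
    v,u=np.mgrid[:d.shape[0],:d.shape[1]]
    P=np.stack([(u-i["cx"])/i["fx"]*d,(v-i["cy"])/i["fy"]*d,d],-1)
    return P@T[:3,:3].T+T[:3,3]
def ray(u,v,z,i,T):
    r=T[:3,:3]@np.array([(u-i["cx"])/i["fx"],(v-i["cy"])/i["fy"],1]); c=T[:3,3]
    return c+r*(z-c[2])/r[2]
E
python3 - <<'E'
from h import *
for n in ("top","scene"):
    p,d,i,T=cam(n); cv2.imwrite(f"pics/{n}0.png",p[...,::-1]); np.savez(f"{n}0.npz",p=p,d=d,T=T,**{k:i[k] for k in("fx","fy","cx","cy")})
    print(n,T[:3,3],i["fx"])
o=ctrl.get_obs();print(o)
E
```

```text
top [0.36217698 0.00956774 1.1369982 ] 468.09542302375667
scene [1.497052   0.39548847 0.78738104] 539.6964983152388
{'time_s': 0.1, 'q': array([ 1.04264032e+00,  1.81465293e-01,  1.60789306e+00,  1.59960392e-05,
        1.35380872e+00, -2.06291830e-01]), 'dq': array([-0.00060406, -0.00123955, -0.00436144,  0.00099263,  0.00275806,
        0.0002527 ]), 'joint_efforts': array([ 7.76214329e-04, -4.45882595e+01, -3.52234840e+01, -1.24328153e-04,
        4.19073767e-03, -1.11380464e-05]), 'eef_pos': array([0.18161461, 0.54504818, 0.23048229]), 'eef_rot': array([ 0.69776439,  0.11278923,  0.69817439, -0.11382432]), 'wrist_force': array([ 0.21223735, -0.17067207,  0.51757349]), 'torque': array([0.01153773, 0.00842344, 0.00273111]), 'opening': 1.0003021330949942}
```

View pics/top0.png

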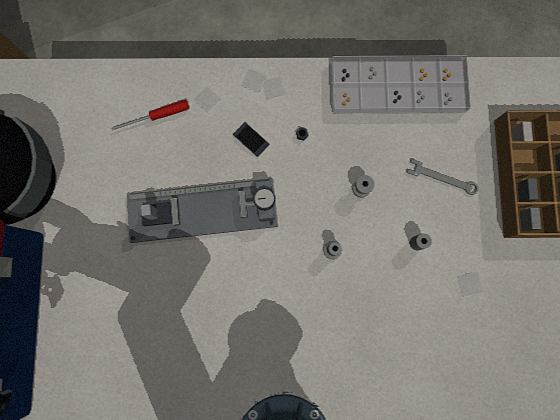

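View pics/scene0.png

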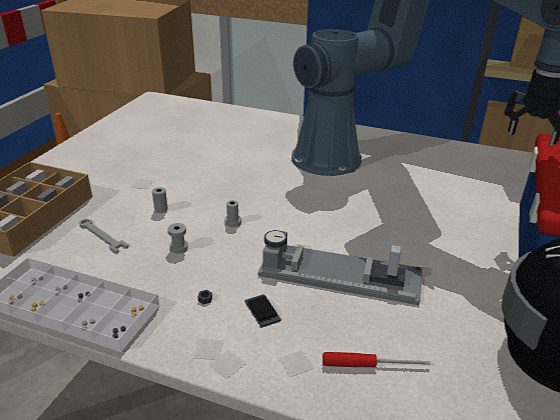

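Top view (up = +x, left = +y): three parts at (362,186), (333,249) and (421,241). The scene view shows them as the spool (177,237), the flanged spacer (232,213) and the plain cylinder (159,200). The caliper has its post near (155,211) and its dial at (263,198) in the top view. Next I measure these.

Run:
```python
from h import *
z=np.load("top0.npz");p,d,T=z["p"],z["d"],z["T"];i={k:float(z[k]) for k in("fx","fy","cx","cy")}
W=world(d,i,T); H=W[...,2]
def sel(u0,u1,v0,v1,lo,hi):
    m=np.zeros(H.shape,bool); m[v0:v1,u0:u1]=1; m&=(H>lo)&(H<hi); return m
for n,b in dict(A=(345,385,165,205),B=(315,350,230,268),C=(403,440,225,258)).items():
    m=sel(*b,.05,.075); Q=W[m]; print(n,len(Q),Q.mean(0).round(4),np.ptp(Q[:,:2],axis=0).round(3))
    m=sel(*b,.006,.05); Q=W[m]; print('  low',len(Q),np.median(Q,axis=0).round(4),np.ptp(Q[:,:2],axis=0).round(3))
print("table",np.median(H[260:300,450:500]))
m=sel(115,290,165,250,.006,.2); Q=W[m][:,:2]
print("gauge rect",cv2.minAreaRect((Q*1000).astype(np.float32)))
m=sel(115,290,165,250,.006,.02); Q=W[m][:,:2]
print("bed rect",cv2.minAreaRect((Q*1000).astype(np.float32)),np.median(W[m][:,2]))
m=sel(115,200,165,250,.07,.12);Q=W[m];print("post",len(Q),np.median(Q,axis=0),cv2.minAreaRect((Q[:,:2]*1000).astype(np.float32)))
m=sel(240,285,165,250,.06,.1);Q=W[m];print("dial",len(Q),np.median(Q,axis=0),cv2.minAreaRect((Q[:,:2]*1000).astype(np.float32)))
m=sel(130,240,165,250,.03,.045);Q=W[m];print("jaws",len(Q),cv2.minAreaRect((Q[:,:2]*1000).astype(np.float32)))
c=cv2.resize(p[165:255,110:450,::-1],None,fx=2.3,fy=2.3,interpolation=cv2.INTER_CUBIC)
cv2.imwrite("pics/c1.png",cv2.resize(p[165:255,115:290,::-1],None,fx=4.5,fy=4.5,interpolation=cv2.INTER_CUBIC))
```

```text
A 282 [ 0.5939 -0.196   0.0599] [0.043 0.043]
  low 81 [ 0.5834 -0.1853  0.0118] [0.073 0.085]
B 135 [ 0.443  -0.1218  0.06  ] [0.028 0.028]
  low 127 [ 0.4365 -0.1127  0.0121] [0.06  0.063]
C 203 [ 0.4589 -0.3267  0.0596] [0.035 0.035]
  low 82 [ 0.4551 -0.3134  0.0292] [0.041 0.072]
table 0.0004328765404577606
gauge rect ((557.5643310546875, 193.60365295410156), (425.3681945800781, 192.89071655273438), 88.95303344726562)
bed rect ((557.5643310546875, 193.60365295410156), (425.3681945800781, 192.89071655273438), 88.95303344726562) 0.01215144667158774
post 151 [0.52877864 0.30389795 0.0941107 ] ((530.21484375, 306.3769836425781), (26.173452377319336, 23.360788345336914), 2.6751410961151123)
dial 590 [0.55613865 0.03873912 0.07319824] ((558.8539428710938, 39.63220977783203), (48.65825653076172, 90.58806610107422), 89.9203872680664)
jaws 352 ((539.5059204101562, 216.23727416992188), (64.32762908935547, 236.50816345214844), 5.55110502243042)
```

View pics/c1.png

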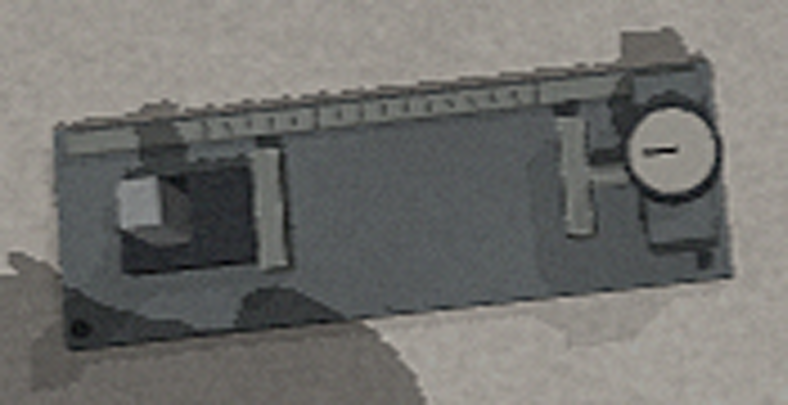

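The crop shows the movable jaw plate at (270,208) and the anvil plate at (575,175), with the post top at (138,205) and the housing on the right. The part at B is the spacer, with a top about 28–30 mm across. Next I fit each jaw plate separately.

Run:
```python
from h import *
z=np.load("top0.npz");p,d,T=z["p"],z["d"],z["T"];i={k:float(z[k]) for k in("fx","fy","cx","cy")}
W=world(d,i,T); H=W[...,2]
def sel(u0,u1,v0,v1,lo,hi):
    m=np.zeros(H.shape,bool); m[v0:v1,u0:u1]=1; return m&(H>lo)&(H<hi)
c={}
for n,b in dict(jaw=(169,181,192,230),anv=(236,249,186,220)).items():
    m=sel(*b,.033,.043); Q=(W[m]*1000).astype(np.float32); c[n]=cv2.minAreaRect(Q[:,:2]); print(n,len(Q),c[n],np.median(Q,0))
m=sel(145,162,195,222,.088,.105);Q=(W[m]*1000).astype(np.float32);print("post",len(Q),np.median(Q,0),cv2.minAreaRect(Q[:,:2]))
m=sel(115,290,165,250,.008,.05); m=cv2.morphologyEx(m.astype(np.uint8),cv2.MORPH_OPEN,np.ones((5,5)))>0;Q=(W[m]*1000).astype(np.float32);print("bed",cv2.minAreaRect(Q[:,:2]))
# spacer top via colour? centroid by ray at z=.06
m=sel(315,350,230,268,.05,.075);v,u=np.nonzero(m);print(u.mean(),v.mean(),ray(u.mean(),v.mean(),.06,i,T))
z=np.load("scene0.npz");d,T=z["d"],z["T"];i={k:float(z[k]) for k in("fx","fy","cx","cy")}
W=world(d,i,T)
m=(np.hypot(W[...,0]-.443,W[...,1]+.122)<.04)&(W[...,2]>.054)&(W[...,2]<.08);print("scene spacer",m.sum(),W[m].min(0),W[m].max(0))
m=(np.hypot(W[...,0]-.53,W[...,1]-.306)<.05)&(W[...,2]>.06)&(W[...,2]<.12);print("scene post",m.sum(),W[m].min(0),W[m].max(0))
```

```text
Traceback (most recent call last):
cv2.error: OpenCV(4.12.0) /io/opencv/modules/imgproc/src/convhull.cpp:143: error: (-215:Assertion failed) total >= 0 && (depth == CV_32F || depth == CV_32S) in function 'convexHull'
```

Run:
```python
from h import *
mr=lambda Q:cv2.minAreaRect(np.ascontiguousarray(Q[:,:2]))
z=np.load("top0.npz");p,d,T=z["p"],z["d"],z["T"];i={k:float(z[k]) for k in("fx","fy","cx","cy")}
W=world(d,i,T); H=W[...,2]
def sel(u0,u1,v0,v1,lo,hi):
    m=np.zeros(H.shape,bool); m[v0:v1,u0:u1]=1; return m&(H>lo)&(H<hi)
for n,b in dict(jaw=(169,181,192,230),anv=(236,249,186,220)).items():
    m=sel(*b,.033,.043); Q=(W[m]*1000).astype(np.float32); print(n,len(Q),mr(Q),np.median(Q,0))
m=sel(140,166,195,222,.088,.105);Q=(W[m]*1000).astype(np.float32);print("post",len(Q),np.median(Q,0),mr(Q))
m=sel(115,290,165,250,.008,.05); m=cv2.morphologyEx(m.astype(np.uint8),cv2.MORPH_OPEN,np.ones((5,5)))>0;Q=(W[m]*1000).astype(np.float32);print("bed",mr(Q))
m=sel(315,350,230,268,.05,.075);v,u=np.nonzero(m);print(u.mean(),v.mean(),ray(u.mean(),v.mean(),.06,i,T))
z=np.load("scene0.npz");d,T=z["d"],z["T"];i={k:float(z[k]) for k in("fx","fy","cx","cy")}
W=world(d,i,T)
m=(np.hypot(W[...,0]-.443,W[...,1]+.122)<.04)&(W[...,2]>.054)&(W[...,2]<.08);print("scene spacer",m.sum(),W[m].min(0),W[m].max(0))
m=(np.hypot(W[...,0]-.53,W[...,1]-.306)<.05)&(W[...,2]>.06)&(W[...,2]<.12);print("scene post",m.sum(),W[m].min(0),W[m].max(0))
```

```text
jaw 163 ((535.4244384765625, 258.17449951171875), (64.3656997680664, 21.7309513092041), 5.8162522315979) [535.3884   253.91908   37.000896]
anv 153 ((553.1329956054688, 89.71891784667969), (61.66203308105469, 19.696399688720703), 5.498631477355957) [552.94855   91.928856  37.30393 ]
post 119 [528.97955 305.77795  94.72838] ((530.21484375, 306.3769836425781), (26.173452377319336, 23.360788345336914), 2.6751410961151123)
bed ((542.296875, 194.65200805664062), (120.7259292602539, 358.35430908203125), 6.157097816467285)
334.84444444444443 248.17777777777778 [ 0.44301953 -0.1217679   0.06      ]
scene spacer 77 [ 0.42832669 -0.1359009   0.0541177 ] [ 0.46372219 -0.10792041  0.06289795]
scene post 209 [0.51820529 0.2957803  0.06016377] [0.54931106 0.3189953  0.09886291]
```

```bash
cat >> h.py <<'E'
def plan(pos,yaw,o=None):
    """shift (mm) and rotvec (deg) in tool axes to reach pos, tool x down, tool y along world yaw (deg, mod 180)"""
    o=o or ctrl.get_obs(); q=o["eef_rot"]; A=R.from_quat([q[1],q[2],q[3],q[0]]).as_matrix()
    print("tool y now",np.degrees(np.arctan2(A[1,1],A[0,1])).round(2),"pos",np.round(o["eef_pos"],4),"t",o["time_s"],"q",o["q"].round(2),"op",o["opening"],"F",o["wrist_force"].round(1))
    for k in (0,180):
        a=np.radians(yaw+k); x=np.array([0,0,-1.]); y=np.array([np.cos(a),np.sin(a),0]); B=np.c_[x,y,np.cross(x,y)]
        print(k,"shift",(A.T@(np.array(pos)-o["eef_pos"])*1e3).round(1),"rot",np.degrees(R.from_matrix(A.T@B).as_rotvec()).round(2))
E
python3 - <<'E'
from h import *
plan((.443,-.122,.2),6.1)
print(ctrl.camera_info("wrist"))
E
```

```text
tool y now 71.56 pos [0.1816 0.545  0.2305] t 0.1 q [ 1.04  0.18  1.61  0.    1.35 -0.21] op 1.0003021330949942 F [ 0.2 -0.2  0.5]
0 shift [  31.2 -550.1  459. ] rot [6.546e+01 3.000e-02 9.000e-02]
180 shift [  31.2 -550.1  459. ] rot [-1.1454e+02 -1.0000e-01  4.0000e-02]
{'fx': 328.9924372147167, 'fy': 328.9924372147167, 'cx': 282.66136214571384, 'cy': 210.2562504707955, 'hand_eye': array([[ 1.03590165e-03, -2.71680158e-01,  9.62387042e-01,
        -1.41211343e-01],
       [ 9.99999112e-01,  1.08883171e-03, -7.69011560e-04,
         1.49899405e-03],
       [-8.38952348e-04,  9.62386984e-01,  2.71681045e-01,
        -6.86520017e-02],
       [ 0.00000000e+00,  0.00000000e+00,  0.00000000e+00,
         1.00000000e+00]])}
```

Emit:
{"op": "step_arm", "data": {
  "motion": [
    [31,-550,459,65.4,0,0,0],
    [31,-550,459,65.4,0,0,0],
    [31,-550,459,65.4,0,0,0],
    [31,-550,459,65.4,0,0,0],
    [31,-550,459,65.4,0,0,0],
    [31,-550,459,65.4,0,0,0],
    [31,-550,459,65.4,0,0,0],
    [31,-550,459,65.4,0,0,0],
    [31,-550,459,65.4,0,0,0],
    [31,-550,459,65.4,0,0,0]
  ]
}}

```text
time_s: 1.35
eef_pos: [0.4101, -0.0379, 0.2043]
eef_rot: [0.526, 0.473, 0.526, -0.472]
wrist_force: [0.2, 0.8, 0.7]
opening: 0.999
```

Emit:
{"op": "step_arm", "data": {
  "motion": [
    [0,0,0,0,0,0,0],
    [0,0,0,0,0,0,0]
  ]
}}

```text
time_s: 1.6
eef_pos: [0.4092, -0.0357, 0.2037]
eef_rot: [0.525, 0.473, 0.526, -0.473]
wrist_force: [-0.3, -0.4, 0.9]
opening: 1.001
```

Run:
```python
from h import *
plan((.443,-.122,.2),6.1)
```

```text
tool y now 6.09 pos [ 0.4092 -0.0357  0.2037] t 1.6 q [-0.38 -0.18  2.02  0.    1.3  -0.48] op 1.0011057194123176 F [-0.3 -0.4  0.9]
0 shift [ 3.6 24.5 89.4] rot [-0.01 -0.06  0.07]
180 shift [ 3.6 24.5 89.4] rot [1.7999e+02 1.2000e-01 1.0000e-01]
```

Emit:
{"op": "step_arm", "data": {
  "motion": [
    [24,24.5,89.5,0,0,0,0],
    [24,24.5,89.5,0,0,0,0],
    [24,24.5,89.5,0,0,0,0],
    [24,24.5,89.5,0,0,0,0]
  ]
}}

```text
time_s: 2.1
eef_pos: [0.4434, -0.1204, 0.1802]
eef_rot: [0.526, 0.472, 0.527, -0.472]
wrist_force: [-0.6, 0.6, 0.3]
opening: 0.998
```

Run:
```python
from h import *
p,d,i,T=cam("wrist"); W=world(d,i,T); H=W[...,2]
cv2.imwrite("pics/w1.png",p[...,::-1])
D=np.hypot(W[...,0]-.443,W[...,1]+.122)
m=(D<.03)&(H>.055)&(H<.066); Q=W[m]; print(len(Q),Q.mean(0),Q.min(0),Q.max(0))
(c,r)=cv2.minEnclosingCircle(np.ascontiguousarray(Q[:,:2]*1000).astype(np.float32)); print(c,r)
m=(D<.035)&(H>.009)&(H<.016); Q=W[m]; print(len(Q),Q.min(0),Q.max(0))
plan((c[0]/1e3,c[1]/1e3,.026),6.1)
```

```text
980 [ 0.44304655 -0.1192122   0.05881047] [ 0.42854982 -0.13427505  0.05500526] [ 0.45761743 -0.10486301  0.0614897 ]
(443.0133972167969, -119.6295166015625) 14.950639724731445
560 [ 0.42192525 -0.13254949  0.00901089] [ 0.46468871 -0.09841679  0.01594182]
tool y now 6.28 pos [ 0.4434 -0.1205  0.1804] t 2.15 q [-0.52 -0.03  1.94  0.    1.23 -0.63] op 0.9995107615763098 F [ 0.2  0.1 -0.2]
0 shift [154.4  -0.3  -0.8] rot [ 0.18 -0.03  0.01]
180 shift [154.4  -0.3  -0.8] rot [-1.7982e+02 -1.0000e-02 -5.0000e-02]
```

View pics/w1.png

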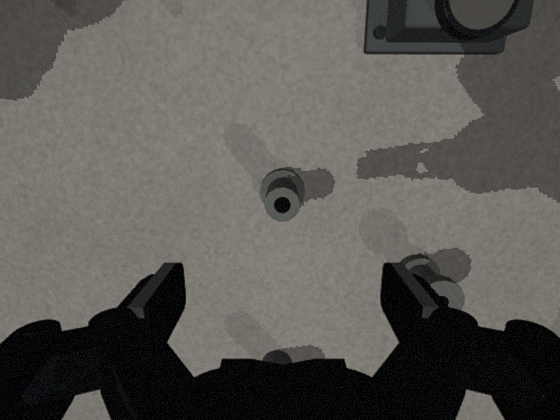

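Wrist view: the spacer is at (282,205), single foot flange and bore visible, centred between the fingers (mid column 282). Its radius measures 15 mm, which matches. I descend and grip.

Emit:
{"op": "step_arm", "data": {
  "motion": [
    [50,0,-1,0,0,0,0],
    [100,0,-1,0,0,0,0],
    [140,0,-1,0,0,0,0],
    [154,0,-1,0,0,0,0],
    [154,0,-1,0,0,0,0],
    [154,0,-1,0,0,0,255],
    [154,0,-1,0,0,0,255],
    [154,0,-1,0,0,0,255],
    [154,0,-1,0,0,0,255],
    [154,0,-1,0,0,0,255]
  ]
}}

```text
time_s: 3.4
eef_pos: [0.4442, -0.1216, 0.0273]
eef_rot: [0.527, 0.472, 0.526, -0.472]
wrist_force: [-1.8, 1.8, 7.6]
opening: 0.337
```

Emit:
{"op": "step_arm", "data": {
  "motion": [
    [0,0,0,0,0,0,255],
    [0,0,0,0,0,0,255]
  ]
}}

```text
time_s: 3.65
eef_pos: [0.4442, -0.1216, 0.0273]
eef_rot: [0.527, 0.472, 0.526, -0.472]
wrist_force: [-1.1, -0.1, 7.7]
opening: 0.335
```

Emit:
{"op": "step_arm", "data": {
  "motion": [
    [-30,0,0,0,0,0,255],
    [-80,0,0,0,0,0,255],
    [-110,0,0,0,0,0,255],
    [-110,0,0,0,0,0,255],
    [-110,0,0,0,0,0,255]
  ]
}}

```text
time_s: 4.28
eef_pos: [0.4426, -0.1207, 0.1349]
eef_rot: [0.525, 0.472, 0.527, -0.473]
wrist_force: [0.2, 0.1, -3.2]
opening: 0.336
```

Run:
```python
from h import *
p,d,i,T=cam("wrist"); cv2.imwrite("pics/w2.png",p[...,::-1])
plan((.5446,.169,.137),6.1)
```

```text
tool y now 6.15 pos [ 0.4423 -0.1205  0.1345] t 4.325 q [-0.53  0.04  1.98  0.    1.13 -0.63] op 0.33253745015648384 F [-0.9  0.8 -2.9]
0 shift [  -2.3  132.7 -276.9] rot [ 0.05 -0.12  0.15]
180 shift [  -2.3  132.7 -276.9] rot [-179.95   -0.24   -0.18]
```

View pics/w2.png

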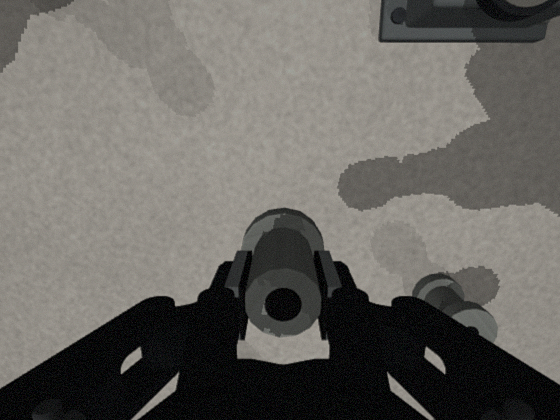

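The spacer is held upright between the pads (top at (283,303)), and the wrist reads its 3 N weight. I carry it over the bed.

Emit:
{"op": "step_arm", "data": {
  "motion": [
    [-10,20,-45,0,0,0,255],
    [-10,45,-95,0,0,0,255],
    [-10,70,-145,0,0,0,255],
    [-10,95,-195,0,0,0,255],
    [-10,118,-245,0,0,0,255],
    [-10,132,-276,0,0,0,255],
    [-10,132,-276,0,0,0,255],
    [-10,132,-276,0,0,0,255],
    [-10,132,-276,0,0,0,255]
  ]
}}

```text
time_s: 5.45
eef_pos: [0.5447, 0.1662, 0.1455]
eef_rot: [0.526, 0.472, 0.526, -0.473]
wrist_force: [-0.5, -0.8, -3.3]
opening: 0.333
```

Run:
```python
from h import *
p,d,i,T=cam("wrist"); cv2.imwrite("pics/w3.png",p[...,::-1])
W=world(d,i,T);H=W[...,2]
g=np.array([.5446,.169]); a=np.radians(6.1); X=np.array([np.cos(a),np.sin(a)]);Y=np.array([-X[1],X[0]])
gx=(W[...,:2]-g)@X; gy=(W[...,:2]-g)@Y
def rep(n,m): 
    if m.sum(): print(n,m.sum(),"gx",np.percentile(gx[m],[1,50,99]).round(4),"gy",np.percentile(gy[m],[1,50,99]).round(4),"z",np.median(H[m]).round(4))
J=(H>.033)&(H<.042)&(abs(gx)<.05)
rep("jaw",J&(gy>.05)&(gy<.1)); rep("anv",J&(gy<-.06)&(gy>-.1))
rep("post",(H>.088)&(H<.1)&(gy>.11)&(gy<.17)&(abs(gx)<.03))
rep("bed",(H>.008)&(H<.015)&(abs(gy)<.06)&(abs(gx)<.1))
plan((.5446,.169,.0395),6.1)
```

```text
jaw 1854 gx [-0.0306  0.0005  0.0317] gy [0.0819 0.0887 0.0955] z 0.0361
bed 12831 gx [-0.0583 -0.0093  0.0594] gy [-0.0529  0.0186  0.0595] z 0.0107
tool y now 6.07 pos [0.5449 0.1662 0.1458] t 5.5 q [ 0.09  0.26  1.69 -0.    1.19 -0.02] op 0.3325207437192407 F [ 0.1  0.4 -3.4]
0 shift [ 1.063e+02  1.000e-01 -2.800e+00] rot [-0.03  0.01  0.06]
180 shift [ 1.063e+02  1.000e-01 -2.800e+00] rot [ 1.7997e+02  9.0000e-02 -1.0000e-02]
```

View pics/w3.png

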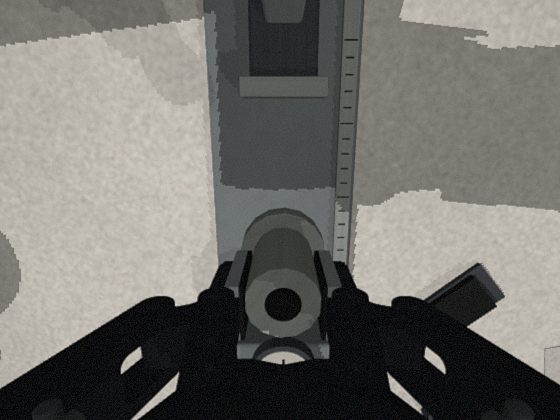

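The spacer is over the bed, centred in x to within 1 mm. The jaw plate is at row ~87, its face about 82 mm away in +y. I lower it.

Emit:
{"op": "step_arm", "data": {
  "motion": [
    [40,0,-3,0,0,0,255],
    [80,0,-3,0,0,0,255],
    [98,0,-3,0,0,0,255],
    [102,0,-3,0,0,0,255],
    [102,0,-3,0,0,0,255],
    [102,0,-3,0,0,0,255]
  ]
}}

```text
time_s: 6.25
eef_pos: [0.5463, 0.1705, 0.0459]
eef_rot: [0.527, 0.473, 0.525, -0.472]
wrist_force: [0.0, -0.4, -3.4]
opening: 0.333
```

Emit:
{"op": "step_arm", "data": {
  "motion": [
    [3,0,0,0,0,0,255],
    [5,0,0,0,0,0,255],
    [6,0,0,0,0,0,255],
    [6,0,0,0,0,0,255]
  ]
}}

```text
time_s: 6.75
eef_pos: [0.5451, 0.1705, 0.0394]
eef_rot: [0.526, 0.472, 0.526, -0.472]
wrist_force: [-4.2, -2.1, 6.0]
opening: 0.337
```

Contact came at the predicted height, so I release and rise.

Emit:
{"op": "step_arm", "data": {
  "motion": [
    [0,0,0,0,0,0,0],
    [0,0,0,0,0,0,0],
    [0,0,0,0,0,0,0],
    [0,0,0,0,0,0,0],
    [-20,0,0,0,0,0,0],
    [-60,0,0,0,0,0,0],
    [-110,0,0,0,0,0,0],
    [-130,0,0,0,0,0,0],
    [-130,0,0,0,0,0,0]
  ]
}}

```text
time_s: 7.88
eef_pos: [0.5467, 0.1706, 0.1717]
eef_rot: [0.528, 0.474, 0.525, -0.471]
wrist_force: [0.8, 0.6, -0.8]
opening: 1.0
```

Run:
```python
from h import *
p,d,i,T=cam("wrist"); cv2.imwrite("pics/w4.png",p[...,::-1])
W=world(d,i,T);H=W[...,2]
g=np.array([.5446,.169]); a=np.radians(6.1); X=np.array([np.cos(a),np.sin(a)]);Y=np.array([-X[1],X[0]])
gx=(W[...,:2]-g)@X; gy=(W[...,:2]-g)@Y
def rep(n,m): 
    if m.sum(): print(n,m.sum(),"gx",np.percentile(gx[m],[1,50,99]).round(4),"gy",np.percentile(gy[m],[1,50,99]).round(4),"z",np.median(H[m]).round(4))
J=(H>.033)&(H<.042)&(abs(gx)<.05)
rep("jaw",J&(gy>.05)&(gy<.1)); rep("anv",J&(gy<-.06)&(gy>-.1))
rep("post",(H>.088)&(H<.1)&(gy>.11)&(gy<.17)&(abs(gx)<.03))
rep("spacer",(H>.066)&(H<.078)&(abs(gy)<.04)&(abs(gx)<.04))
P=np.array([.530,.306]); plan((*P,.16),6.1)
```

```text
jaw 1517 gx [-0.0309  0.0007  0.0318] gy [0.0815 0.0884 0.0952] z 0.0361
anv 1032 gx [-0.031   0.0006  0.0321] gy [-0.0808 -0.0731 -0.0668] z 0.0363
post 706 gx [-0.0121  0.0004  0.0134] gy [0.1304 0.1335 0.1377] z 0.0934
spacer 1147 gx [-0.0124  0.0015  0.0152] gy [-0.01    0.0041  0.0177] z 0.0709
tool y now 6.16 pos [0.5455 0.1704 0.1696] t 7.925 q [ 0.1   0.23  1.68  0.    1.23 -0.01] op 0.9980948879078149 F [-0.5 -0.6 -1.5]
0 shift [   9.6   -0.8 -136.4] rot [ 0.06  0.   -0.14]
180 shift [   9.6   -0.8 -136.4] rot [-179.94    0.23    0.  ]
```

View pics/w4.png

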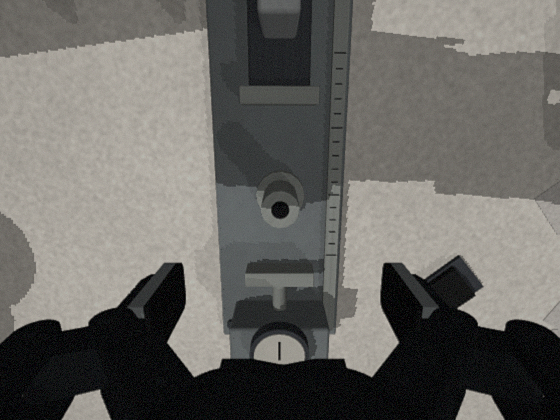

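The spacer stands upright and free between the jaws (top at (280,210)), with the jaw at row 95 and the anvil at row 273. Gap measured: jaw face +81.5, anvil face −67 in my frame, so my origin is about 3 mm off along y. The post centre is then about (0.530, 0.308). I go there.

Emit:
{"op": "step_arm", "data": {
  "motion": [
    [0,0,-50,0,0,0,0],
    [0,0,-100,0,0,0,0],
    [0,-1,-138,0,0,0,0],
    [0,-1,-138,0,0,0,0],
    [0,-1,-138,0,0,0,0],
    [0,-1,-138,0,0,0,0]
  ]
}}

```text
time_s: 8.68
eef_pos: [0.5291, 0.3062, 0.1677]
eef_rot: [0.526, 0.472, 0.526, -0.473]
wrist_force: [-0.4, -0.2, 0.5]
opening: 1.001
```

Run:
```python
from h import *
p,d,i,T=cam("wrist"); cv2.imwrite("pics/w5.png",p[...,::-1])
W=world(d,i,T);H=W[...,2]
m=(H>.09)&(H<.1)&(np.hypot(W[...,0]-.53,W[...,1]-.308)<.03); Q=W[m]*1000
print(len(Q),np.median(Q,0)); r=cv2.minAreaRect(np.ascontiguousarray(Q[:,:2]).astype(np.float32)); print(r)
plan((r[0][0]/1e3,r[0][1]/1e3,.055),6.1)
```

```text
1132 [530.17125397 310.98549268  93.98141985]
((530.0276489257812, 310.0622863769531), (25.544071197509766, 22.38947868347168), 6.638394832611084)
tool y now 6.07 pos [0.5293 0.3063 0.1679] t 8.725 q [ 0.33  0.32  1.57 -0.    1.25  0.22] op 1.001824605092573 F [-0.2 -1.1  0.2]
0 shift [112.9   1.2  -3.7] rot [-0.03  0.02  0.03]
180 shift [112.9   1.2  -3.7] rot [ 1.7997e+02  5.0000e-02 -3.0000e-02]
```

Emit:
{"op": "step_arm", "data": {
  "motion": [
    [40,1,-3,0,0,0,0],
    [80,1,-3,0,0,0,0],
    [105,1,-3,0,0,0,0],
    [113,1,-3,0,0,0,0],
    [113,1,-3,0,0,0,0],
    [113,1,-3,0,0,0,255],
    [113,1,-3,0,0,0,255],
    [113,1,-3,0,0,0,255],
    [113,1,-3,0,0,0,255],
    [113,1,-3,0,0,0,255]
  ]
}}

```text
time_s: 9.98
eef_pos: [0.5296, 0.3107, 0.0561]
eef_rot: [0.526, 0.472, 0.526, -0.472]
wrist_force: [-3.9, -1.2, 6.3]
opening: 0.3
```

Run:
```python
from h import *
plan((.5300,.3085,.055),6.1)
```

```text
tool y now 6.16 pos [0.5296 0.3107 0.0561] t 9.975 q [0.34 0.47 1.62 0.   1.05 0.23] op 0.2996084078339507 F [-3.9 -1.2  6.3]
0 shift [1.1 0.2 2.3] rot [ 0.06 -0.01  0.02]
180 shift [1.1 0.2 2.3] rot [-1.7994e+02 -2.0000e-02 -1.0000e-02]
```

Emit:
{"op": "step_arm", "data": {
  "motion": [
    [0,0,4,0,0,0,255],
    [0,0,10,0,0,0,255],
    [0,0,18,0,0,0,255],
    [0,0,26,0,0,0,255],
    [0,0,33,0,0,0,255],
    [0,0,39,0,0,0,255],
    [0,0,44,0,0,0,255],
    [0,0,48,0,0,0,255],
    [0,0,52,0,0,0,255],
    [0,0,56,0,0,0,255]
  ]
}}

```text
time_s: 11.22
eef_pos: [0.5353, 0.2566, 0.0561]
eef_rot: [0.526, 0.473, 0.527, -0.472]
wrist_force: [-5.6, 7.1, 6.2]
opening: 0.3
```

Emit:
{"op": "step_arm", "data": {
  "motion": [
    [0,0,4,0,0,0,255],
    [0,0,8,0,0,0,255],
    [0,0,12,0,0,0,255],
    [0,0,16,0,0,0,255],
    [0,0,20,0,0,0,255],
    [0,0,24,0,0,0,255],
    [0,0,28,0,0,0,255],
    [0,0,32,0,0,0,255],
    [0,0,36,0,0,0,255],
    [0,0,40,0,0,0,255]
  ]
}}

```text
time_s: 12.48
eef_pos: [0.5395, 0.2172, 0.0561]
eef_rot: [0.525, 0.473, 0.527, -0.472]
wrist_force: [-5.2, 8.5, 6.1]
opening: 0.298
```

Run:
```python
from h import *
p,d,i,T=cam("wrist"); cv2.imwrite("pics/w6.png",p[...,::-1])
W=world(d,i,T);H=W[...,2]
g=np.array([.5446,.169]); a=np.radians(6.1); X=np.array([np.cos(a),np.sin(a)]);Y=np.array([-X[1],X[0]])
p,d,i,T=cam("top"); W=world(d,i,T);H=W[...,2]; gx=(W[...,:2]-g)@X; gy=(W[...,:2]-g)@Y
m=(H>.064)&(H<.078)&(abs(gx)<.03)&(gy<0)&(gy>-.1); print("top spacer-ish",m.sum(),np.median(gy[m]) if m.any() else 0)
o=ctrl.get_obs(); print("tool gy",(o["eef_pos"][:2]-g)@Y)
cv2.imwrite("pics/t6.png",cv2.resize(p[160:260,110:300,::-1],None,fx=4,fy=4,interpolation=cv2.INTER_CUBIC))
```

```text
top spacer-ish 129 -0.038318853943977674
tool gy 0.04800906234141392
```

View pics/t6.png

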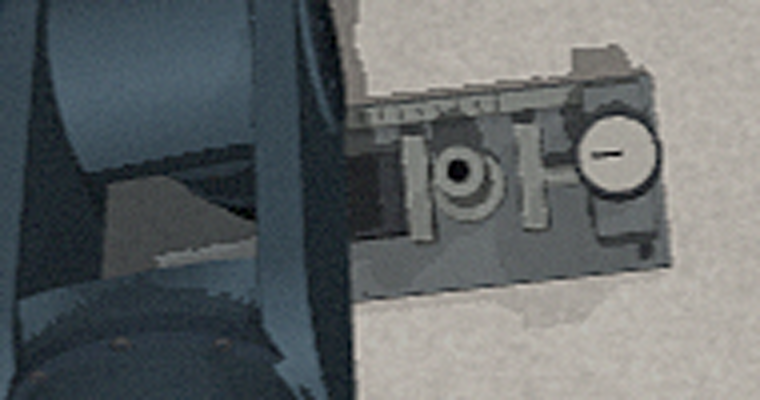

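The spacer is upright at (458,170), pushed by the jaw (plate at 417) and still about 10 mm short of the anvil (535). I continue in small steps, watching the force.

Emit:
{"op": "step_arm", "data": {
  "motion": [
    [0,0,3,0,0,0,255],
    [0,0,6,0,0,0,255],
    [0,0,8,0,0,0,255]
  ]
}}

```text
time_s: 12.95
eef_pos: [0.5403, 0.2092, 0.0561]
eef_rot: [0.525, 0.473, 0.527, -0.472]
wrist_force: [-5.9, 9.6, 6.2]
opening: 0.298
```

Emit:
{"op": "step_arm", "data": {
  "motion": [
    [0,0,2,0,0,0,255],
    [0,0,4,0,0,0,255]
  ]
}}

```text
time_s: 13.2
eef_pos: [0.5407, 0.2055, 0.0561]
eef_rot: [0.525, 0.473, 0.527, -0.472]
wrist_force: [-5.0, 9.5, 6.3]
opening: 0.295
```

Emit:
{"op": "step_arm", "data": {
  "motion": [
    [0,0,2,0,0,0,255],
    [0,0,4,0,0,0,255]
  ]
}}

```text
time_s: 13.45
eef_pos: [0.5411, 0.2017, 0.0561]
eef_rot: [0.525, 0.473, 0.527, -0.472]
wrist_force: [-4.9, 10.6, 6.2]
opening: 0.299
```

Run:
```python
from h import *
g=np.array([.5446,.169]); a=np.radians(6.1); X=np.array([np.cos(a),np.sin(a)]);Y=np.array([-X[1],X[0]])
o=ctrl.get_obs(); print("tool gy",(o["eef_pos"][:2]-g)@Y,o["wrist_force"],o["time_s"])
def anv(d,i,T):
    W=world(d,i,T);H=W[...,2]; gx=(W[...,:2]-g)@X; gy=(W[...,:2]-g)@Y
    m=(H>.033)&(H<.043)&(gx<-.02)&(gx>-.035)
    for n,lo,hi in(("anv",-.105,-.055),("jaw",-.055,.1)):
        k=m&(gy>lo)&(gy<hi); print(n,k.sum(),np.percentile(gy[k],[2,25,50,75,98]).round(4) if k.any() else 0)
z=np.load("top0.npz"); anv(z["d"],{k:float(z[k]) for k in("fx","fy","cx","cy")},z["T"])
p,d,i,T=cam("top"); anv(d,i,T)
```

```text
tool gy 0.032904010806500315 [-4.90259881 10.59516746  6.20869515] 13.45
anv 28 [-0.0825 -0.0797 -0.077  -0.0729 -0.07  ]
jaw 29 [0.0791 0.0823 0.0846 0.0891 0.0919]
anv 30 [-0.0873 -0.0844 -0.0809 -0.0774 -0.0748]
jaw 32 [-0.0299 -0.0277 -0.0241 -0.0198 -0.0091]
```

Two independent measures agree: the anvil plate has moved about 4.7 mm in the top view, and jaw travel minus gap gives 4.5 mm. Another 5.5 mm is needed.

Emit:
{"op": "step_arm", "data": {
  "motion": [
    [0,0,2,0,0,0,255],
    [0,0,4,0,0,0,255],
    [0,0,5.5,0,0,0,255],
    [0,0,5.5,0,0,0,255],
    [0,0,5.5,0,0,0,0],
    [0,0,5.5,0,0,0,0],
    [0,0,5.5,0,0,0,0],
    [0,0,5.5,0,0,0,0],
    [0,0,5.5,0,0,0,0]
  ]
}}

```text
time_s: 14.62
eef_pos: [0.5424, 0.1936, 0.0552]
eef_rot: [0.526, 0.472, 0.526, -0.472]
wrist_force: [0.7, 0.1, -0.2]
opening: 1.0
```

Emit:
{"op": "step_arm", "data": {
  "motion": [
    [-30,0,0,0,0,0,0],
    [-80,0,0,0,0,0,0],
    [-120,0,-40,0,0,0,0],
    [-150,0,-95,0,0,0,0],
    [-150,0,-150,0,0,0,0],
    [-150,0,-150,0,0,0,0],
    [-150,0,-150,0,0,0,0]
  ]
}}

```text
time_s: 15.5
eef_pos: [0.5259, 0.3426, 0.2047]
eef_rot: [0.526, 0.472, 0.526, -0.473]
wrist_force: [0.6, -0.4, -0.0]
opening: 1.001
```

Run:
```python
from h import *
g=np.array([.5446,.169]); a=np.radians(6.1); X=np.array([np.cos(a),np.sin(a)]);Y=np.array([-X[1],X[0]])
o=ctrl.get_obs(); print(o["eef_pos"],o["wrist_force"],o["time_s"])
def anv(d,i,T):
    W=world(d,i,T);H=W[...,2]; gx=(W[...,:2]-g)@X; gy=(W[...,:2]-g)@Y
    m=(H>.033)&(H<.043)&(gx<-.02)&(gx>-.035)
    for n,lo,hi in(("anv",-.105,-.055),("jaw",-.055,.1)):
        k=m&(gy>lo)&(gy<hi); print(n,k.sum(),np.percentile(gy[k],[2,25,50,75,98]).round(4) if k.any() else 0)
    m=(H>.066)&(H<.078)&(abs(gx)<.03)&(gy<0)&(gy>-.08); print("spacer",m.sum(),gx[m].mean(),gy[m].mean(),np.median(H[m]))
p,d,i,T=cam("top"); anv(d,i,T)
cv2.imwrite("pics/t7.png",cv2.resize(p[160:260,110:300,::-1],None,fx=4,fy=4,interpolation=cv2.INTER_CUBIC))
```

```text
[0.52593515 0.34260683 0.20471163] [ 0.64517115 -0.39757529 -0.02629309] 15.5
anv 29 [-0.0937 -0.0896 -0.0868 -0.0838 -0.08  ]
jaw 35 [-0.0352 -0.0322 -0.0273 -0.0247 -0.004 ]
spacer 123 0.00020590062139766758 -0.05826526776988887 0.07199362655315156
```

View pics/t7.png

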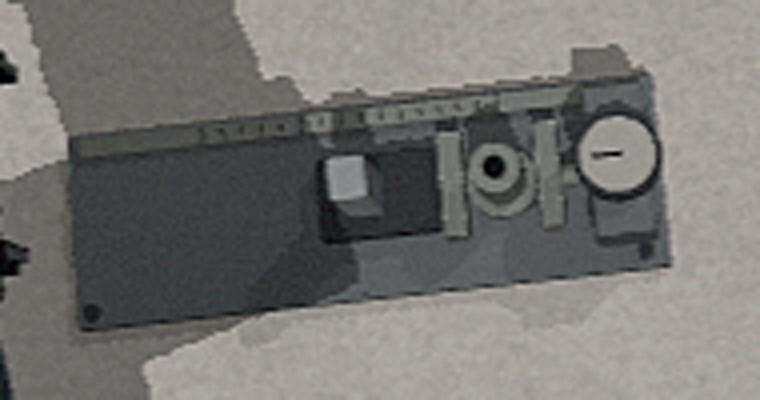

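The spacer is upright at (494,166), clamped between the jaw (453) and the anvil (548). The anvil has moved about 10 mm and the gripper is clear.

```bash
python3 -c "
from bench import ctrl
print(ctrl.hand_in())"
```

```text
the job is handed in; nothing more can be done
None
```

The job is handed in. The one-flange spacer stands flange down on the caliper bed, clamped between the movable jaw and the spring anvil. I released it on the bed first, then gripped the post, slid the jaw in, let go and moved the arm clear, finishing at about 15.5 s.

**Last checks, in the top view after letting go:**
- **Spacer:** it is upright, with its top at 72 mm (60 mm part on the 12 mm bed). It is centred in x to under 1 mm.
- **Anvil:** it is pressed back 10 to 11 mm by the depth readings. Adding up the jaw's travel against the starting gap also gives about 10 mm.
- **Gripper:** it is open and clear, and the wrist force is near zero.
- **Disagreement:** the wrist camera read about 2 mm further in +y than the top camera. That is within the stated calibration, and I allowed for it.

No check failed.

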